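Seat the feed-tube pusher and pulse the food processor

ROBOT

A 6-joint arm with a two-finger parallel gripper is mounted at the origin on the work surface. World frame = base frame: x ahead of the robot, y to its left, z up, the work surface at z = 0. Lengths are in m, angles in degrees, forces in N, time in s.
With the tool pointing down it reaches from about 0.35 to 0.875 m from the base axis. Payload 4.2 kg.
Tool frame: the origin (TCP) lies at the very end of the fingers, on their centre line; the grasp point (between the pads) lies 19 mm behind it (r.grip_point_offset is the distance from the TCP to the grasp point, in m); z points along the fingers, y is the line along which they close (so a half turn about z gives the same grasp; the last joint's range is limited). The gripper opens to 87 mm and grips with 3 to 60 N. Pads are 19 mm wide; open, the fingers measure 117 mm over their backs; the gripper's body (75 mm by 190 mm) begins 51 mm behind the grasp point.
Start: joints at [-58.465, 22.042, 0.453, 0, -68.411, -14.817], TCP at [0.18, -0.599, 0.223] pointing down, gripper open.
Joint ranges: [-179.83, 179.83], [-69.29, 118.12], [-61.27, 80.66], [-181.25, 117.63], [-171.15, -9.14], [-177.46, 177.46]. Speed limits (degrees/s): [159.86, 159.86, 180, 180, 180, 180].

INTERFACE

Orientations are given as a 3x3 rotation matrix whose columns are the frame's x, y, z axes.
In Python, from station import r, cams gives the robot as it stands. The module is installed in compiled form; this text tells all that it offers.
- The arm moves only by the shell command python3 -m handwheel 'ROWS'. ROWS is JSON, a list that holds one entry, the list of rows, each a list of 7 numbers: the turn, a rotation vector about the tool's x, y, z in units of 6 degrees (1.0 is 6 degrees), then the shift along the tool's x, y, z in m, then the finger opening in m, from 0 to 0.087. In form: [[[ax, ay, az, x, y, z, jaw], ...]]. A call has 1 to 12 rows; each row shifts and turns the commanded pose from where the row before left it, along the tool's axes as they then stand; what a row does not reach is not made up. A row lasts 1/10 s, in which the tool goes at most 50 mm and 8.59 degrees, less where a joint would pass 70% of its speed; a pose out of reach is approached as far as the arm can. A call with a gripper value outside its range is refused whole. The fingers move at their own pace and stop on an object; the grip force is fixed at half the most. Time passes only in rows, so rows that do not move let the fingers close. It gives the time, the measured TCP pose, the force, the opening and the grip force at its end, in the units of the state.
- r.sense(): the state, without advancing time (a new reading comes with each control period).
- cams.capture(name): name is "side" or "top"; returns the picture (420x560x3 uint8, red, green, blue); there is no depth.
- cams.get_calibration(name): a dict with "camera_matrix" (3x3 intrinsics, pixels), "rvec" (rotation vector, rad) and "tvec" (3), from world to camera coordinates, as OpenCV has them. Camera axes: x right, y down, z forward; pixel columns grow to the right and rows downward; lengths in m; the calibration is good to about 2 mm. A picture is of the moment at which its call begins. get_calibration takes no time and is no camera call.
- r.finish_job(): hands the job in; it is judged then, once.
The state is a dict: "time_s": time; "joints": joint angles; "joint_velocities": joint speeds; "effort": joint torques, N m; "tcp_pos": TCP position; "ee_rot": TCP orientation; "wrist_force": force on the tool from outside, world axes, zero at the start; "moment": the same for the moment, N m; "gripper_width": opening from 0.0 (shut) to 1.0 (fully open); "gripper_force": force on a finger pad.
Only numpy, scipy, OpenCV 4.12 (cv2) and the standard library are available. Lean on these libraries where they do the work, as an engineer would, in place of code of your own. Each camera call takes 0.05 s, during which the arm holds its last target. There are 200 camera calls.

TASK

Give the food processor a pulse: with the fingertips, gently push the grey pusher in its feed tube fully down until its flange sits on the tube's rim, then gently press the long bar-shaped key on the console fully down and let it come back up. Do not press the round or the square key, do not lift the pusher, and leave everything else on the counter undisturbed; finish clear of everything.

Things in the scene. Friction and masses are not known exactly. Their poses are not given: they have to be found in the camera images.
- processor: food processor fixed to the counter: white base 305 x 200 mm, console at its -x end with an aluminium plate 81 mm above the counter; clear bowl (170 mm across, lid 178 mm across with top 200 mm above the counter) whose vertical axis passes through the origin; origin on the counter under the bowl, z up. The three keys stand in a row along its y axis, 160 mm from the origin on its -x side, at y = -55, 0 and +55 mm; which key is where varies
- pusher_top (a point): centre of the flat top of the grey pusher in the feed tube (above the lid, 10 mm along the processor's x and 35 mm along its y from the bowl axis). The top is a round flange 68 mm across and 12 mm thick; it moves straight down and its top is 262 mm above the counter when the flange sits on the tube's rim
- pusher (a joint): how far the pusher is pushed down, in m: starts between 0 and 0.012, 0.030 is fully down (a firm stop). Friction of about 5 N holds it wherever it is left; pulling it up makes the value fall, below 0 if it is lifted
- key_bar_top (a point): centre of the top face of the long bar key, a black oblong 46 mm (along the processor's x) by 18 mm, standing 10 mm above the console plate
- key_bar (a joint): how far the bar key is pressed, in m: 0 up, 0.007 fully down; it springs back. It takes about 2 N to start and 5 N fully down
- key_round_top (a point): centre of the top face of the round key, black, 24 mm across, standing 10 mm above the console plate
- key_round (a joint): as key_bar, for the round key
- key_square_top (a point): centre of the top face of the square key, black, 22 x 22 mm, standing 10 mm above the console plate
- key_square (a joint): as key_bar, for the square key
- mug: white ceramic mug, 80 mm across, 92 mm tall, handle on its +y side; origin at the centre of its underside; a bystander
- funnel: aluminium funnel standing mouth down, 96 mm across, 88 mm tall; origin at the centre of its underside; a bystander
- spare_pusher: spare grey pusher, an empty hollow cup 62 mm across and 92 mm tall, standing on the counter (not the one in the feed tube); origin at the centre of its underside; a bystander
- jar: amber glass jar, 54 mm across, 85 mm tall; origin at the centre of its underside; a bystander
- prep_bowl: white ceramic prep bowl, 110 mm across, 45 mm tall; origin at the centre of its underside; a bystander
- cutter: steel ring cutter, 66 mm across, 35 mm tall; origin at the centre of its underside; a bystander
- spice: small glass spice jar, 42 mm across, 75 mm tall; origin at the centre of its underside; a bystander

How it is judged (in metres and radians):
On the way, in this order (a step that is already met when the one before it is completed fails the run):
1. the pusher is pushed fully down by the fingers (value of joint pusher above 0.026 m and contact force between the fingers and pusher above 0.3 N), for 0.05 s.
2. the bar key is pressed down by the fingertips (value of joint key_bar above 0.0045 m and contact force between the fingers and key_bar above 0.5 N), for 0.05 s.
3. the bar key is back up (value of joint key_bar below 0.0015 m), for 0.1 s.
At the end, for the whole second after the job is handed in: the pusher is down to within 4 mm of its stop, all three keys are up (within 1.5 mm), and every bystander stands within 10 mm of where it was (value of joint pusher above 0.026 m and value of joint each of key_bar, key_round, key_square below 0.0015 m and distance of each of mug, funnel, spare_pusher, jar, prep_bowl, cutter, spice from where it was at the start of the episode below 0.01 m); the robot touches nothing.
It fails at once if the round key or the square key is pressed (by more than 2 mm) (value of joint any of key_round, key_square above 0.002 m).
It fails at once if the bar key is pressed before the pusher is down (value of joint key_bar above 0.002 m and value of joint pusher below 0.026 m).
It fails at once if the pusher is lifted (value of joint pusher below -0.005 m).
It fails at once if the pusher or the bar key is pressed harder than 35 N (contact force between anything else and pusher above 35 N or contact force between anything else and key_bar above 35 N).
It fails at once if a bystander is lifted, tipped or shifted by more than 10 mm (distance of any of mug, funnel, spare_pusher, jar, prep_bowl, cutter, spice from where it was at the start of the episode above 0.01 m or angle between any of mug, funnel, spare_pusher, jar, prep_bowl, cutter, spice's own z axis and vertical above 0.2 rad).
It also fails if it takes over 48 s, if anything falls off the work surface, if the arm or the gripper's body presses on something with over 40 N, if the wrist force passes 120 N, or if a joint passes its speed limit or range.

## Working session

There is one attempt and no reset: what is moved stays moved. The work goes in short steps, Python scripts to look and compute and a shell command to move; the robot and the scene stay as the last step left them, time stands still between calls to the robot, and variables do not carry over. Pictures are saved under pics/ and viewed, at most 10 in all, crops included, and the job is handed in when it is done.

```bash
mkdir -p pics; python3 - <<'E'
from station import r,cams
import cv2
for n in("top","side"):
    cv2.imwrite(f"pics/{n}0.png",cams.capture(n)[:,:,::-1]); c=cams.get_calibration(n)
    R=cv2.Rodrigues(c["rvec"])[0]; print(n,c["camera_matrix"],-R.T@c["tvec"].ravel(),R[2])
s=r.sense();print(s["time_s"],s["tcp_pos"],s["ee_rot"])
E
```

```text
top [[523.59451296   0.         280.11945224]
 [  0.         523.59451296 211.08421054]
 [  0.           0.           1.        ]] [ 0.48810344 -0.01661987  1.17891444] [ 0.11862126 -0.03562864 -0.99230015]
side [[509.78250687   0.         277.49031949]
 [  0.         509.78250687 211.00436561]
 [  0.           0.           1.        ]] [ 0.52209084 -0.7566128   0.78385237] [ 0.05174545  0.77084976 -0.63491185]
0.1 [ 0.17964166 -0.59806772  0.22160025] [[-9.57775031e-01 -2.87517880e-01 -6.77219382e-04]
 [-2.87518650e-01  9.57773319e-01  1.81504112e-03]
 [ 1.26765878e-04  1.93311427e-03 -9.99998123e-01]]
```

View pics/top0.png

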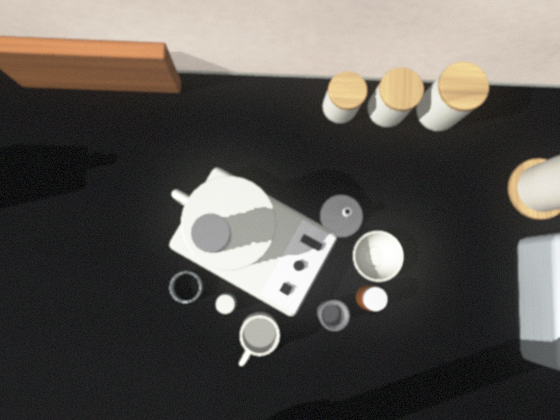

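View pics/side0.png

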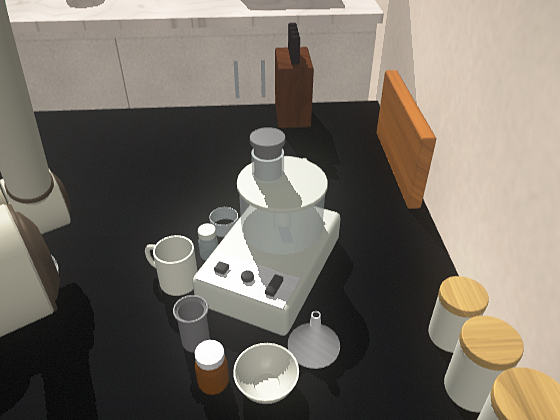

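The top view shows the grey pusher flange near (211,233), the bar key near (313,242), round key near (299,265) and square key near (287,288). In the side view the flange is near (267,137), the bar key near (274,286), round near (247,276) and square near (222,268).

```bash
cat > h.py <<'E'
import cv2,numpy as np
from station import r,cams
def ray(n,p):
    c=cams.get_calibration(n);K=c["camera_matrix"];R=cv2.Rodrigues(c["rvec"])[0]
    return -R.T@c["tvec"].ravel(), R.T@np.linalg.inv(K)@[p[0],p[1],1.]
def onz(n,p,z):
    o,d=ray(n,p); return o+d*(z-o[2])/d[2]
def proj(n,P):
    c=cams.get_calibration(n);return cv2.projectPoints(np.array([P],float),c["rvec"],c["tvec"],c["camera_matrix"],None)[0].ravel()
def cross(pa,pb):
    (o,d),(q,e)=ray("top",pa),ray("side",pb)
    s,t=np.linalg.lstsq(np.c_[d,-e],q-o,rcond=None)[0]
    a,b=o+s*d,q+t*e; return (a+b)/2,np.linalg.norm(a-b)
E
python3 - <<'E'
from h import *
T=cv2.imread("pics/top0.png");S=cv2.imread("pics/side0.png")
def blobs(im,box,lo,hi,amin):
    x0,y0,x1,y1=box;g=cv2.cvtColor(im,6)[y0:y1,x0:x1]
    n,l,st,c=cv2.connectedComponentsWithStats(cv2.inRange(g,lo,hi))
    for i in range(1,n):
        if st[i,4]>=amin: print(st[i]+[x0,y0,0,0,0],(c[i]+[x0,y0]).round(1))
print("top keys");blobs(T,(275,228,328,300),0,50,25)
print("side keys");blobs(S,(210,256,290,300),0,55,25)
g=cv2.cvtColor(T,6);print(g[233,180:280:3]);print(g[205:265:3,211])
g=cv2.cvtColor(S,6);print(g[120:165:2,267]);print(g[137,240:296:2])
E
python3 -c "
import cv2;a=cv2.imread('pics/top0.png')[195:305,165:345];b=cv2.imread('pics/side0.png')[120:310,190:350]
cv2.imwrite('pics/c.png',cv2.hconcat([cv2.resize(a,(450,275)),cv2.resize(b[:98*0+190],(320,380))[:275]]))"
```

```text
top keys
[307 272  21  28 266] [319.7 290.4]
side keys
[265 275  18  21  48] [275.4 285.9]
[246 250 245 240 169 161 160 162 161 165 160 160 160 160 164 161 156 150
 167 165 162 169 166 166 171 166 165 166 164 167 166 158 161 162]
[245 244 243 172 159 161 162 161 161 160 161 163 163 164 162 160 228 246
 246 246]
[ 41  41  39  31 146 153 153 155 156 155 156 156 161 110  88  91  89  89
  89  85 193 125 132]
[ 43  43  42  43  34 184 162 161 160 160 159 157 157 154 155 155 154 152
 154 150 151 151 164  30  34  35  34  36]
```

View pics/c.png

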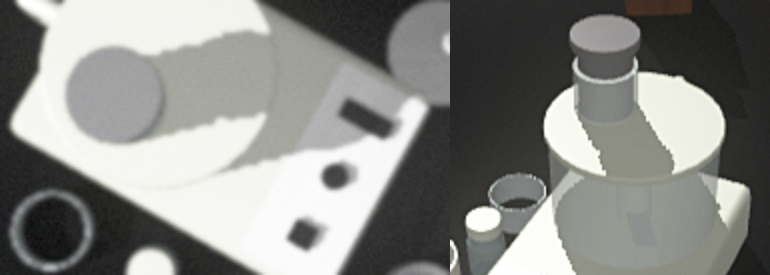

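The crop shows the flange disc clearly: centre about (210.8,232.6) in the top view and (267.5,136.7) in the side view. The key tops are dark and slightly shaded, so I'll use a higher threshold.

```bash
python3 - <<'E'
from h import *
T=cv2.imread("pics/top0.png");S=cv2.imread("pics/side0.png")
def blobs(im,box,hi):
    x0,y0,x1,y1=box;g=cv2.cvtColor(im,6)[y0:y1,x0:x1]
    n,l,st,c=cv2.connectedComponentsWithStats(cv2.inRange(g,0,hi))
    return [(st[i,:4].tolist(),int(st[i,4]),(c[i]+[x0,y0]).round(1)) for i in range(1,n) if st[i,4]>15]
for box in [(298,232,327,252),(289,257,309,273),(277,279,297,297)]:
    for h in(90,120): print("top",h,blobs(T,box,h))
for h in(60,80,110): print("side",h,blobs(S,(212,256,286,300),h))
P,e=cross((210.8,232.6),(267.5,136.7));print("pusher",P,e)
for a,b in[((312.5,241.5),(274.5,285)),((299,265),(247,275)),((287,288),(222,267))]:
    print(cross(a,b),onz("top",a,.091),onz("side",b,.091))
# lid disc circle from top: white blob
E
```

```text
top 90 [([3, 3, 21, 15], 141, array([310.9, 242.1]))]
top 120 [([3, 3, 21, 15], 178, array([310.9, 242.1]))]
top 90 [([6, 5, 8, 8], 54, array([298.5, 265.3]))]
top 120 [([5, 4, 10, 9], 74, array([298.7, 265.1]))]
top 90 [([4, 5, 10, 10], 66, array([285.7, 288.4]))]
top 120 [([4, 5, 11, 11], 83, array([285.9, 288.4]))]
side 60 [([53, 19, 18, 21], 136, array([275.1, 284.3]))]
side 80 [([2, 8, 15, 10], 55, array([221.7, 269.5])), ([29, 15, 13, 11], 53, array([247.9, 277.4])), ([53, 19, 18, 22], 206, array([274.1, 285. ]))]
side 110 [([2, 6, 15, 13], 132, array([221.2, 267.7])), ([29, 15, 13, 12], 122, array([247.1, 276.3])), ([53, 18, 18, 23], 239, array([273.7, 285.2]))]
pusher [0.55658682 0.06848504 0.28518724] 0.003996138397903454
(array([ 0.55780437, -0.12497241,  0.08908507]), np.float64(0.0027429881008474307)) [ 0.55631019 -0.12478625  0.091     ] [ 0.5590755  -0.12662407  0.091     ]
(array([ 0.50826291, -0.09761908,  0.09003385]), np.float64(0.0027571522683791853)) [ 0.50686828 -0.09759299  0.091     ] [ 0.5096575  -0.09847027  0.091     ]
(array([ 0.46099577, -0.07375046,  0.08995651]), np.float64(0.003785035920853023)) [ 0.4591334  -0.07380547  0.091     ] [ 0.46297823 -0.07472555  0.091     ]
```

Checks: key tops at z≈0.090 (expected 0.091), square to bar 110 mm. The pusher predicted from the keys is (0.557,0.069), and measured it is (0.557,0.0685,0.285). I'll raise, yaw +45° to line up with the processor, and close the fingers.

```bash
python3 -m handwheel '[[[0,0,-1.26,0,0,-0.023,0],[0,0,-1.26,0,0,-0.023,0],[0,0,-1.26,0,0,-0.023,0],[0,0,-1.26,0,0,-0.023,0],[0,0,-1.26,0,0,-0.023,0],[0,0,-1.26,0,0,-0.023,0],[0,0,0,0,0,0,0],[0,0,0,0,0,0,0]]]'
cat > d.py <<'E'
import sys,numpy as np
from h import *
s=r.sense();g=np.array([float(a) for a in sys.argv[1:4]])
d=g-s["tcp_pos"];R=np.array(s["ee_rot"])
print(s["time_s"],s["tcp_pos"],s["wrist_force"],"tool shift",R.T@d,"turn/6deg",cv2.Rodrigues(R.T@np.array([[-.468,-.884,0],[-.884,.468,0],[0,0,-1]]).T)[0].ravel()/np.radians(6))
E
python3 d.py 0.557 0.0685 0.35
```

```text
time_s: 0.9
tcp_pos: [0.1799, -0.5983, 0.3601]
ee_rot: [[-0.47, -0.883, 0.0], [-0.883, 0.47, 0.001], [-0.001, -0.0, -1.0]]
wrist_force: [0.6, 0.1, -1.2]
gripper_width: 0.357
gripper_force: 0.0
0.9 [ 0.17991893 -0.59828236  0.36005345] [ 0.5790673   0.09949222 -1.21596866] tool shift [-0.76575987 -0.01968107  0.01069573] turn/6deg [-0.00080027  0.00798823 -0.01993405]
```

```bash
python3 -m handwheel '[[[0,0,0,-0.04,-0.001,0,0],[0,0,0,-0.04,-0.001,0,0],[0,0,0,-0.04,-0.001,0,0],[0,0,0,-0.04,-0.001,0,0],[0,0,0,-0.04,-0.001,0,0],[0,0,0,-0.04,-0.001,0,0],[0,0,0,-0.04,-0.001,0,0],[0,0,0,-0.04,-0.001,0,0],[0,0,0,-0.04,-0.001,0,0],[0,0,0,-0.04,-0.001,0,0],[0,0,0,-0.04,-0.001,0,0],[0,0,0,-0.04,-0.001,0,0]]]' && python3 d.py 0.557 0.0685 0.35
```

```text
time_s: 2.1
tcp_pos: [0.4149, -0.1783, 0.359]
ee_rot: [[-0.47, -0.883, -0.003], [-0.883, 0.47, 0.001], [0.001, 0.003, -1.0]]
wrist_force: [0.8, 0.1, -0.1]
gripper_width: 0.008
gripper_force: 0.0
2.1 [ 0.41489628 -0.17825081  0.35899172] [ 0.81030445  0.12727546 -0.11533425] tool shift [-0.28458772 -0.00964128  0.00878367] turn/6deg [ 0.026548   -0.00605869 -0.01749304]
```

```bash
python3 -m handwheel '[[[0,0,0,-0.04,-0.001,0,0],[0,0,0,-0.04,-0.001,0,0],[0,0,0,-0.04,-0.001,0,0],[0,0,0,-0.04,-0.001,0,0],[0,0,0,-0.04,-0.001,0.01,0],[0,0,0,-0.04,-0.001,0.01,0],[0,0,0,-0.035,-0.001,0.01,0],[0,0,0,0,0,0.01,0],[0,0,0,0,0,0,0],[0,0,0,0,0,0,0]]]' && python3 d.py 0.557 0.0685 0.262
python3 -c "
from h import *
cv2.imwrite('pics/s1.png',cams.capture('side')[60:340,120:440,::-1])"
```

```text
time_s: 3.1
tcp_pos: [0.5495, 0.0589, 0.32]
ee_rot: [[-0.469, -0.883, -0.002], [-0.883, 0.469, -0.001], [0.002, 0.001, -1.0]]
wrist_force: [-0.7, -0.4, 0.6]
gripper_width: 0.005
gripper_force: 0.0
3.1 [0.54949227 0.05885215 0.31996021] [-0.66772423 -0.44196427  0.55344672] tool shift [-0.01213516 -0.00216171  0.05793875] turn/6deg [ 0.00966697 -0.01524739 -0.01428671]
```

View pics/s1.png

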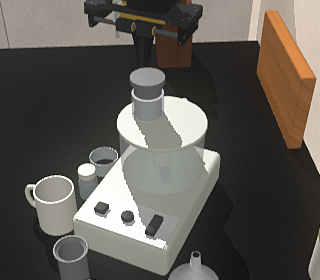

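The fingertips sit over the flange (crop ~(147,68)). Now I'll finish the centring and descend slowly.

```bash
python3 -m handwheel '[[[0,0,0,-0.006,-0.001,0.01,0],[0,0,0,-0.006,-0.001,0.01,0],[0,0,0,0,0,0.01,0],[0,0,0,0,0,0.003,0],[0,0,0,0,0,0.003,0],[0,0,0,0,0,0.003,0],[0,0,0,0,0,0.003,0],[0,0,0,0,0,0,0]]]' && python3 d.py 0.557 0.0685 0.262
```

```text
time_s: 3.95
tcp_pos: [0.5574, 0.0692, 0.2785]
ee_rot: [[-0.468, -0.884, 0.0], [-0.884, 0.468, -0.0], [-0.0, -0.0, -1.0]]
wrist_force: [-1.2, -0.4, 0.3]
gripper_width: 0.005
gripper_force: 1.0
3.95 [0.5574083  0.06915774 0.27851915] [-1.22572907 -0.39162297  0.26661394] tool shift [7.72852453e-04 5.58360275e-05 1.65191193e-02] turn/6deg [-0.00181585  0.00028159 -0.00504034]
```

```bash
python3 -m handwheel '[[[0,0,0,0,0,0.003,0],[0,0,0,0,0,0.003,0],[0,0,0,0,0,0.003,0],[0,0,0,0,0,0.002,0]]]';  python3 -m handwheel '[[[0,0,0,0,0,0.002,0],[0,0,0,0,0,0.0015,0],[0,0,0,0,0,0,0]]]'
```

```text
time_s: 4.35
tcp_pos: [0.5577, 0.0692, 0.2673]
ee_rot: [[-0.468, -0.884, 0.0], [-0.884, 0.468, -0.0], [0.0, -0.0, -1.0]]
wrist_force: [-1.9, -0.9, 3.3]
gripper_width: 0.007
gripper_force: 2.1
time_s: 4.65
tcp_pos: [0.5577, 0.0692, 0.2637]
ee_rot: [[-0.468, -0.884, 0.0], [-0.884, 0.468, -0.0], [0.0, -0.0, -1.0]]
wrist_force: [0.3, -0.7, 2.3]
gripper_width: 0.004
gripper_force: 1.1
```

```bash
python3 -m handwheel '[[[0,0,0,0,0,0.001,0],[0,0,0,0,0,0.001,0],[0,0,0,0,0,0,0]]]'; python3 -m handwheel '[[[0,0,0,0,0,0.001,0],[0,0,0,0,0,0,0]]]'
```

```text
time_s: 4.95
tcp_pos: [0.5577, 0.0692, 0.2624]
ee_rot: [[-0.468, -0.884, 0.001], [-0.884, 0.468, -0.0], [-0.0, -0.001, -1.0]]
wrist_force: [-1.5, -1.3, 4.6]
gripper_width: 0.003
gripper_force: 2.4
time_s: 5.15
tcp_pos: [0.5577, 0.0692, 0.2624]
ee_rot: [[-0.468, -0.884, 0.001], [-0.884, 0.468, -0.0], [-0.001, -0.001, -1.0]]
wrist_force: [-3.5, -1.5, 8.0]
gripper_width: 0.004
gripper_force: 4.0
```

The pusher is at its stop: z held at 0.2624 while the force rose to 8 N. Retreating straight up.

```bash
python3 -m handwheel '[[[0,0,0,0,0,-0.005,0],[0,0,0,0,0,-0.02,0],[0,0,0,0,0,-0.03,0],[0,0,0,0,0,0,0]]]'; python3 d.py 0.557 -0.1243 0.31
```

```text
time_s: 5.55
tcp_pos: [0.5597, 0.0701, 0.3197]
ee_rot: [[-0.468, -0.884, 0.008], [-0.884, 0.468, 0.002], [-0.006, -0.006, -1.0]]
wrist_force: [0.5, -0.2, 0.4]
gripper_width: 0.009
gripper_force: 0.0
5.55 [0.55966915 0.0700947  0.31972172] [ 0.52639012 -0.19175636  0.37889657] tool shift [ 0.17311761 -0.0885216   0.00922782] turn/6deg [-0.05694088  0.05638226  0.00098357]
```

```bash
python3 -m handwheel '[[[0,0,0,0.034,-0.018,0,0],[0,0,0,0.034,-0.018,0,0],[0,0,0,0.034,-0.018,0,0],[0,0,0,0.034,-0.018,0,0],[0,0,0,0.034,-0.017,0,0],[0,0,0,0,0,0,0],[0,0,0,0,0,0.035,0],[0,0,0,0,0,0.04,0],[0,0,0,0,0,0.04,0],[0,0,0,0,0,0.04,0],[0,0,0,0,0,0.03,0],[0,0,0,0,0,0,0]]]'; python3 -m handwheel '[[[0,0,0,0,0,0,0],[0,0,0,0,0,0,0]]]'; python3 d.py 0.557 -0.1243 0.091
python3 -c "
from h import *
cv2.imwrite('pics/s2.png',cv2.resize(cams.capture('side')[100:320,150:370,::-1],(550,550)))"
```

```text
time_s: 6.75
tcp_pos: [0.5529, -0.1216, 0.1256]
ee_rot: [[-0.469, -0.883, -0.011], [-0.883, 0.469, 0.001], [0.004, 0.01, -1.0]]
wrist_force: [0.2, 0.3, -0.2]
gripper_width: 0.008
gripper_force: 0.0
time_s: 6.95
tcp_pos: [0.5582, -0.1223, 0.133]
ee_rot: [[-0.468, -0.884, 0.004], [-0.884, 0.468, -0.0], [-0.002, -0.004, -1.0]]
wrist_force: [-0.3, -0.2, 1.3]
gripper_width: 0.011
gripper_force: 0.0
6.95 [ 0.55816394 -0.12228778  0.13297331] [-0.29441337 -0.18620562  1.3341117 ] tool shift [0.00239531 0.00023798 0.04196866] turn/6deg [-0.03413458  0.01647208  0.00310951]
```

View pics/s2.png

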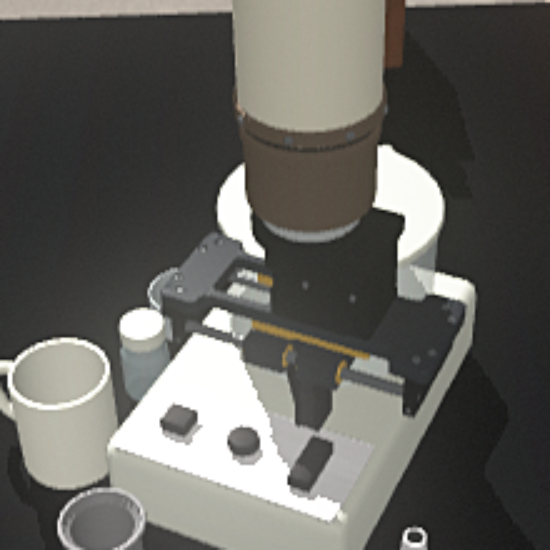

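The fingertips (crop (311,425)) hang above the bar key (crop (311,460)), and both neighbouring keys are clear.

```bash
python3 -m handwheel '[[[0,0,0,0.001,0,0.015,0],[0,0,0,0.001,0,0.015,0],[0,0,0,0,0,0.006,0],[0,0,0,0,0,0.003,0],[0,0,0,0,0,0,0],[0,0,0,0,0,0,0]]]'; python3 -m handwheel '[[[0,0,0,0,0,0.002,0],[0,0,0,0,0,0.002,0],[0,0,0,0,0,0.001,0],[0,0,0,0,0,0,0]]]'
```

```text
time_s: 7.6
tcp_pos: [0.5563, -0.1243, 0.093]
ee_rot: [[-0.468, -0.884, 0.002], [-0.884, 0.468, -0.0], [-0.001, -0.002, -1.0]]
wrist_force: [0.5, -0.5, -0.4]
gripper_width: 0.0
gripper_force: 0.0
time_s: 8.0
tcp_pos: [0.5564, -0.1243, 0.0876]
ee_rot: [[-0.468, -0.884, 0.002], [-0.884, 0.468, -0.0], [-0.001, -0.002, -1.0]]
wrist_force: [0.3, 0.6, 3.6]
gripper_width: 0.004
gripper_force: 1.7
```

Contact at the expected height. Pressing on to the stop.

```bash
python3 -m handwheel '[[[0,0,0,0,0,0.001,0],[0,0,0,0,0,0.001,0],[0,0,0,0,0,0.001,0],[0,0,0,0,0,0,0]]]'; python3 -m handwheel '[[[0,0,0,0,0,0.001,0],[0,0,0,0,0,0,0],[0,0,0,0,0,0,0]]]'
```

```text
time_s: 8.4
tcp_pos: [0.5564, -0.1243, 0.0845]
ee_rot: [[-0.468, -0.884, 0.002], [-0.884, 0.468, -0.0], [-0.001, -0.002, -1.0]]
wrist_force: [1.1, 0.6, 4.7]
gripper_width: 0.003
gripper_force: 2.4
time_s: 8.7
tcp_pos: [0.5565, -0.1243, 0.0844]
ee_rot: [[-0.468, -0.884, 0.002], [-0.884, 0.468, -0.0], [-0.001, -0.002, -1.0]]
wrist_force: [0.4, 0.9, 9.4]
gripper_width: 0.009
gripper_force: 4.7
```

The bar key is fully down: z stopped at 0.0844 with 9 N. Releasing and moving clear.

```bash
python3 -m handwheel '[[[0,0,0,0,0,-0.005,0],[0,0,0,0,0,-0.02,0],[0,0,0,0,0,-0.04,0],[0,0,0,0,0,-0.04,0],[0,0,0,0,0,-0.04,0],[0,0,0,0,0,-0.04,0],[0,0,0,0.03,0,-0.03,0],[0,0,0,0.04,0,0,0],[0,0,0,0.04,0,0,0],[0,0,0,0.03,0,0,0],[0,0,0,0,0,0,0],[0,0,0,0,0,0,0]]]'
python3 -c "
from h import *
cv2.imwrite('pics/s3.png',cams.capture('side')[:,:,::-1])"
```

```text
time_s: 9.9
tcp_pos: [0.489, -0.2481, 0.2968]
ee_rot: [[-0.47, -0.883, -0.003], [-0.883, 0.47, 0.001], [0.0, 0.003, -1.0]]
wrist_force: [0.1, -0.2, 0.6]
gripper_width: 0.004
gripper_force: 0.0
```

View pics/s3.png

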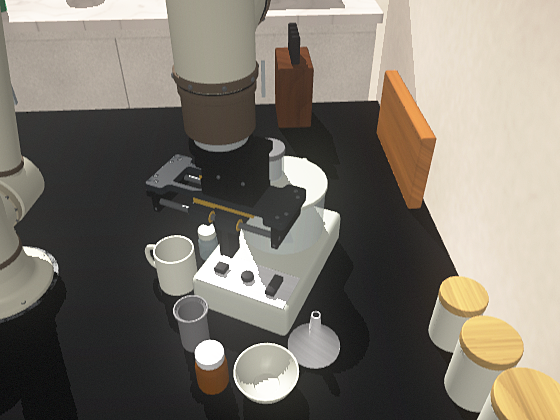

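The arm is clear of everything. The keys are up (bar at (274,285)), the bystanders are where they were, and the flange is lowered near (275,147), partly hidden by the arm.

```bash
python3 -c "
from station import r
print(r.finish_job())"
```

```text
the job is handed in; nothing more can be done
None
```

I pushed the pusher down to its stop (8 N), pressed the bar key fully (9 N) and let it spring back, moved the arm clear, and handed the job in; no verdict was returned.

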